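# Clip the sample tube into the field case and shut the lid

### The job

Pack the green-capped sample tube into the open field case: press it down into the empty pair of spring clips until both clips have snapped round its barrel, with its cap at the same end as the cap of the white-capped tube already in the case, then shut the lid fully. Leave the red-capped tube on the rest, and leave the white-capped tube and the jars where they are.

Things in the scene. Friction and masses are not known exactly. Their poses are not given: they have to be found in the camera images.
- green_tube_center (a point): Centre of the sample tube to pack, on its axis, half-way along. About 90 g, 140 mm long: whitish round barrel 30 mm in diameter, round-bottomed, with a green screw cap 35 mm in diameter on the last 22 mm. Its x axis runs along it to the cap. It starts level in one place of the rest, parallel to the rest's x axis, its axis 45 mm above the table, cap away from the robot, held by gravity only.
- green_cap (a point): Centre of the green cap, on the tube's axis, 59 mm from the tube's centre.
- red_tube_center (a point): Centre of a like tube with a red cap, lying in the other place of the rest. It stays there.
- rest: Blue plastic tube rest, 104 mm (x) by 170 mm (y), fixed; origin: centre of its underside. V-notched end plates 10 mm thick and 42 mm high at x = -42 and +42 mm carry two tubes, at y = -42 and +42 mm; either tube may lie in either place. Between the plates a tube's barrel is free on both sides down to a base slab 6 mm thick.
- case: Grey open field case with an orange lid, fixed: 200 mm (x) by 210 mm (y), walls 72 mm high and 5 mm thick; origin: centre of its underside; x points roughly away from the robot. Tubes lie in it along x, caps towards +x: the white-capped one is clipped in at y = -40 mm (hinge side); the empty pair of clips is at y = +40 mm.
- clip_seat (a point): The empty place: where the tube's centre belongs when clipped in, 41 mm above the table, axes as the case's (tube along x, cap towards +x). Clips stand 32 mm to either side along x. Between the clips it is free below down to 9 mm above the table; the nearest wall is 60 mm to the side. A tube centred here has its barrel in both clips, its cap 10 mm clear of the nearer one.
- clip_a (a point): The robot-side clip of the empty pair, 12 mm wide, at the height of a clipped tube's axis. Two sprung steel fingers, hinged 16 mm below this point, close to a neck 21 mm wide 12 mm above it and flare to 40 mm at their tips, 23 mm above it. Pressing the barrel straight down spreads them and it snaps past the neck onto a firm saddle: about 10 to 20 N in all for the two clips. The springs then hold it.
- clip_b (a point): The other clip of the empty pair, alike, at the cap's end. A tube merely laid on the clips lies about 22 mm too high.
- white_tube_center (a point): Centre of a like tube with a white cap, already clipped into the case, cap towards the case's +x, 80 mm beside the empty place. It stays there.
- lid (a joint): Angle of the case's lid in rad: 0 shut, flat on the rim; 1.7 to 2.05 at the start (open, leaning outwards); stop at 2.2. The hinge is stiff and the lid stays at any angle; moving it takes 1 to 4 N at the free edge.
- lid_hinge (a point): Middle of the lid's hinge line, on the rim of the case's -y wall, 72 mm above the table, axes as the case's. The hinge line runs along x; the shut lid reaches from here towards the case's +y.
- lid_edge (a point): Outer end of the lid's black finger tab, at its middle, 229 mm from the hinge line. The lid is a plate 206 mm wide, 8 mm thick (low ribs outside add 2 mm) and reaches 214 mm from the hinge line; the tab, 60 mm wide, 6 mm thick, sticks out 15 mm more. The point's y axis points from the hinge to the free edge, z out of the outer face (up when shut).
- specimen_jar: Amber specimen jar with a black lid, 66 mm in diameter, 85 mm high, standing on the table; origin: centre of its underside. A bystander.
- pill_jar: Small white jar, 44 mm in diameter, 60 mm high, standing on the table; origin: centre of its underside. A bystander.
Things that resemble listed ones, but are neither listed nor needed, are in the scene too. Leave any black look-alike of the part that bears green_tube_center alone.

How it is judged (in metres and radians):
On the way, in this order (a step that is already met when the one before it is completed fails the run):
1. the green-capped tube is snapped home in the empty pair of clips, cap at the +x end, while the lid is open (z of green_tube_center in the frame of clip_seat between -0.004 and 0.004 m and y of green_tube_center in the frame of clip_seat between -0.005 and 0.005 m and x of green_tube_center in the frame of clip_seat between -0.015 and 0.015 m and angle between the x axis of green_tube_center and the x axis of clip_seat, either way round below 0.07 rad and x of green_cap in the frame of clip_seat above 0.03 m and value of joint lid above 1 rad), for 0.2 s.
2. the lid is shut over it (z of green_tube_center in the frame of clip_seat between -0.004 and 0.004 m and y of green_tube_center in the frame of clip_seat between -0.005 and 0.005 m and x of green_tube_center in the frame of clip_seat between -0.015 and 0.015 m and angle between the x axis of green_tube_center and the x axis of clip_seat, either way round below 0.07 rad and x of green_cap in the frame of clip_seat above 0.03 m and value of joint lid below 0.03 rad), for 0.2 s.
At the end, for the whole second after the job is handed in: The green-capped tube is snapped home in the once empty clips (within 4 mm in height, 5 mm sideways, 15 mm lengthwise, 4 degrees), cap at the +x end, at rest; the lid is shut (under 0.03 rad); red tube within 20 mm, white tube within 15 mm and both jars within 30 mm of their starts (all of step 2 and linear speed of green_tube below 0.02 m/s and distance of red_tube_center from where it was at the start of the episode below 0.02 m and distance of white_tube_center from where it was at the start of the episode below 0.015 m and distance of each of specimen_jar, pill_jar from where it was at the start of the episode below 0.03 m); the robot touches nothing.
It fails at once if the red-capped tube is moved more than 20 mm (distance of red_tube_center from where it was at the start of the episode above 0.02 m).
It fails at once if the white-capped tube is moved more than 15 mm (distance of white_tube_center from where it was at the start of the episode above 0.015 m).
It fails at once if the amber specimen jar is moved more than 30 mm (distance of specimen_jar from where it was at the start of the episode above 0.03 m).
It fails at once if the small white jar is moved more than 30 mm (distance of pill_jar from where it was at the start of the episode above 0.03 m).
It also fails if it takes over 61 s, if anything falls off the work surface, if the arm or the gripper's body presses on something with over 40 N, if the wrist force passes 120 N, or if a joint passes its speed limit or range.

### The arm

A 6-joint arm with a two-finger parallel gripper is mounted at the origin on the work surface. World frame = base frame: x ahead of the robot, y to its left, z up, the work surface at z = 0. Lengths are in m, angles in degrees, forces in N, time in s.
With the tool pointing down it reaches from about 0.375 to 0.9 m from the base axis. Payload 3.1 kg.
Tool frame: the origin (TCP) lies at the very end of the fingers, on their centre line; the grasp point (between the pads) lies 19 mm behind it; z points along the fingers, y is the line along which they close (so a half turn about z gives the same grasp; the last joint's range is limited). The gripper opens to 87 mm and grips with 3 to 60 N. Pads are 19 mm wide; open, the fingers measure 117 mm over their backs; the gripper's body (75 mm by 190 mm) begins 51 mm behind the grasp point.
Start: joints at [-81.618, 30.224, 82.088, -0, 67.689, -10.227], TCP at [0.199, -0.592, 0.223] pointing down, gripper open.
Joint ranges: [-176.69, 176.69], [-43.24, 126.21], [12.49, 139.97], [-82, 262], [0, 151.66], [-163.58, 163.58]. Speed limits (degrees/s): [159.86, 159.86, 180, 180, 180, 180].

### API

Orientations are given as a 3x3 rotation matrix whose columns are the frame's x, y, z axes.
In Python, from rig import * gives the robot as it stands.
- The arm moves only by the tool jog_arm, never from a script. Its arguments are lists of equal length, an entry for each row: "delta_pos": the shift along the world's x, y, z in cm, a list of three; "turn": the turn about the world's z in degrees; "grip": the closure, from 0 (fully open) to 1 (shut). In form: {"delta_pos": [[x, y, z], ...], "turn": [turn, ...], "grip": [grip, ...]}. A call has 1 to 12 rows; each row is the pose to reach, as a shift and turn from the pose commanded when the call began; what a row does not reach only later rows make up. A row lasts 1/8 s, in which the tool goes at most 62.5 mm and 10.7 degrees, less where a joint would pass 70% of its speed; a pose out of reach is approached as far as the arm can. A call with a gripper value outside its range is refused whole. The fingers move at their own pace and stop on an object; the grip force is fixed at half the most. Time passes only in rows, so rows that repeat a pose let the fingers close. It gives the time, the measured TCP pose, the force, the opening and the grip force at its end, in the units of the state.
- read_state(): the state, without advancing time (a new reading comes with each control period).
- capture(name): name is "scene" or "top" or "wrist"; returns a dict with "color" (400x640x3 uint8, blue, green, red), "fovy" (degrees; the focal length in pixels is half the picture's height over the tangent of half this angle, whatever the lens; pixels are square), "cx", "cy" (the principal point, pixels), "camera_from_world" (4x4, takes a point from world to camera coordinates). Camera axes: x right, y up, looking along -z (the intrinsics and any distortion apply to the point x, -y, -z); pixel columns grow to the right and rows downward; lengths in m; the calibration is good to about 2 mm. A picture is of the moment at which its call begins. There is no depth.
- hand_in(): hands the job in; it is judged then, once.
The state is a dict: "time_s": time; "joint_positions": joint angles; "qvel": joint speeds; "tau": joint torques, N m; "position": TCP position; "tcp_rot": TCP orientation; "force": force on the tool from outside, world axes, zero at the start; "moment": the same for the moment, N m; "opening": opening from 0.0 (shut) to 1.0 (fully open); "grasp_force": force on a finger pad.
Only numpy, scipy, OpenCV 4.12 (cv2) and the standard library are available. Lean on these libraries where they do the work, as an engineer would, in place of code of your own. Each camera call takes 0.05 s, during which the arm holds its last target. There are 200 camera calls.

## Working session

There is one attempt and no reset: what is moved stays moved. The work goes in short steps, Python scripts to look and compute and a tool call to move; the robot and the scene stay as the last step left them, time stands still between calls to the robot, and variables do not carry over. Pictures are saved under pics/ and viewed, at most 10 in all, crops included, and the job is handed in when it is done.

Besides the shell and the picture viewer there is one more tool, called after "Call:" as name(argument=value, ...), one argument or row to a line, values as JSON. jog_arm: Moves the arm, as the interface text tells. Its arguments: {"type":"object","properties":{"delta_pos":{"type":"array"},"turn":{"type":"array"},"grip":{"type":"array"}},"required":["delta_pos","turn","grip"]}

```bash
mkdir -p pics; cat > h.py <<'E'
from rig import *
import numpy as np, cv2, pickle
def snap(n,f):
    c=capture(n); cv2.imwrite(f'pics/{f}.png',c['color']); pickle.dump(c,open(f'{f}.pkl','wb')); return c
def load(f): return pickle.load(open(f'{f}.pkl','rb'))
def ray(c,u,v):
    f=200/np.tan(np.radians(c['fovy']/2)); T=np.array(c['camera_from_world']); R=T[:3,:3]
    d=R.T@np.array([(u-c['cx'])/f,-(v-c['cy'])/f,-1]); return -R.T@T[:3,3],d
def atz(c,u,v,z):
    o,d=ray(c,u,v); return o+d*(z-o[2])/d[2]
def tri(*a):
    A=np.zeros((3,3));b=np.zeros(3)
    rs=[ray(*x) for x in a]
    for o,d in rs:
        d=d/np.linalg.norm(d);P=np.eye(3)-np.outer(d,d);A+=P;b+=P@o
    p=np.linalg.solve(A,b)
    return p,[np.linalg.norm(np.cross(p-o,d/np.linalg.norm(d)))for o,d in rs]
def proj(c,p):
    f=200/np.tan(np.radians(c['fovy']/2)); q=np.array(c['camera_from_world'])@np.r_[p,1]
    return c['cx']+f*q[0]/-q[2], c['cy']-f*q[1]/-q[2]
E
python3 - <<'E'
from h import *
s=snap('scene','s0');t=snap('top','t0')
for c in(s,t):print({k:v for k,v in c.items() if k!='color'})
cv2.imwrite('pics/st0.png',cv2.resize(np.hstack([s['color'],t['color']]),(800,250)))
print(read_state())
E
```

```text
{'fovy': 47.23278503437206, 'cx': 321.99281480672175, 'cy': 210.67802018412718, 'camera_from_world': array([[ 0.69483823,  0.71879506, -0.02309753, -0.42782178],
       [-0.4301741 ,  0.44114579,  0.78761706,  0.1589085 ],
       [ 0.57632463, -0.53733049,  0.61573198, -1.52742736],
       [ 0.        ,  0.        ,  0.        ,  1.        ]])}
{'fovy': 45.94718477428416, 'cx': 314.337042922843, 'cy': 201.30214153285607, 'camera_from_world': array([[-0.02941797, -0.9995623 ,  0.0031299 ,  0.09223585],
       [ 0.99003801, -0.02870604,  0.13784301, -0.55766293],
       [-0.13769283,  0.00715378,  0.99044915, -1.1256259 ],
       [ 0.        ,  0.        ,  0.        ,  1.        ]])}
{'time_s': 0.1, 'joint_positions': array([-8.16165094e+01,  3.02736977e+01,  8.21478005e+01, -3.33209157e-04,
        6.76885850e+01, -1.02279528e+01]), 'qvel': array([ 0.00873393, -0.09450493, -0.1383528 ,  0.04182051, -0.06421944,
        0.13517592]), 'tau': array([-4.21314016e-04, -4.40984952e+01, -1.77150410e+01,  6.34789327e-02,
        5.34018874e-02, -4.28991609e-05]), 'position': array([ 0.19939218, -0.59166251,  0.22167576]), 'tcp_rot': array([[ 9.47704028e-01,  3.19150424e-01, -2.85446387e-04],
       [ 3.19150375e-01, -9.47702183e-01,  1.89999908e-03],
       [ 3.35867347e-04, -1.89173710e-03, -9.99998154e-01]]), 'force': array([-0.29060234,  0.17402796,  0.18434053]), 'moment': array([-0.03620797,  0.02831336, -0.06577769]), 'grasp_force': 0.0, 'opening': 0.9979438176689379}
```

View pics/t0.png

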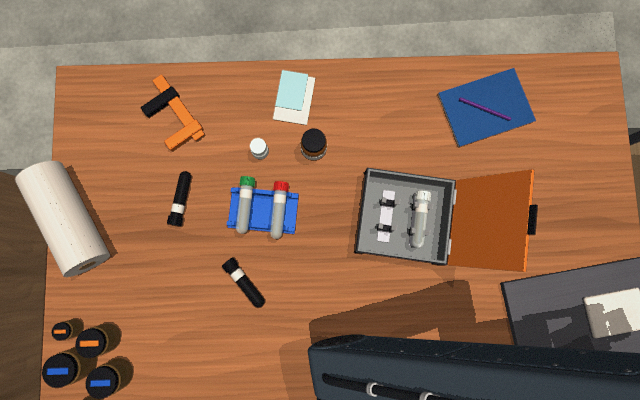

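View pics/s0.png

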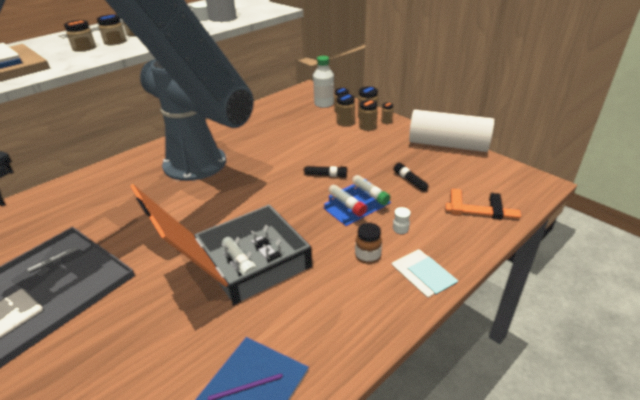

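Top view: the green-capped tube lies in the rest's left place (cap 248,183; bottom 243,232) and the red one beside it (280,187). The case is at about (406,217), with the white tube at (421,217) and empty clips near (387,203) and (383,229). The lid is open to the right, with its tab at (532,219). The black-capped look-alikes are at (180,198) and (243,282). Only (246,205) has the green cap, so it is the tube to pack. I'll confirm that in an enlarged crop.

```bash
python3 - <<'E'
from h import *
s=load('s0')['color'];t=load('t0')['color']
k=cv2.INTER_CUBIC
a=cv2.resize(t[160:280,220:320],(400,480)[::1],interpolation=k) # placeholder
A=cv2.resize(t[165:245,225:305],(400,400),interpolation=k)   #5x
B=cv2.resize(t[165:265,350:450],(400,400),interpolation=k)   #4x
C=cv2.resize(s[165:225,315:415],(400,240),interpolation=k)[:200]   #4x
D=cv2.resize(s[200:300,190:315],(400,320),interpolation=k)[:200]
D=cv2.resize(s[210:272,200:324],(400,200),interpolation=k)
cv2.imwrite('pics/crop0.png',np.vstack([np.hstack([A,B]),np.hstack([C,D])]))
E
```

```text
(no output)
```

View pics/crop0.png

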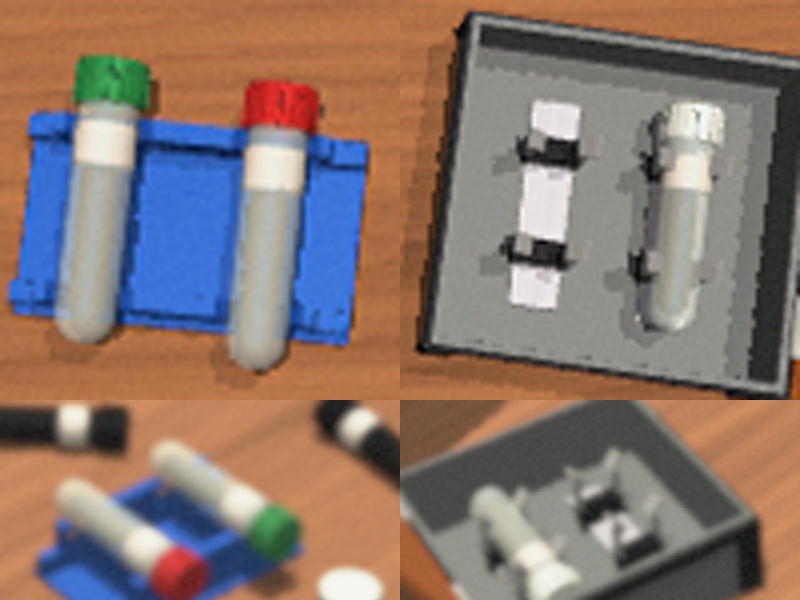

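The crop confirms it: the green cap is at (247,181) top and (385,198) scene, with a whitish barrel. Next I'll take rough positions.

```bash
python3 - <<'E'
from h import *
s=load('s0');t=load('t0')
print('cap',tri((t,247.6,181.4),(s,384,197.5)))
print('bot',tri((t,242,232),(s,357,177)))
for n,u,v in (('cap',247.6,181.4),('bot',242,232)):print(n,atz(t,u,v,.045))
# case: white tube, clips strips
for n,u,v,z in (('rimTL',368,168,.072),('rimBL',355.5,252,.072),('rimBR',446.5,263.5,.072),('clipb',387.3,202.5,.05),('clipa',384,228,.05),('strip top',389,190.5,.012),('strip bot',383.3,241,.012),('wcap',423.3,195,.041),('wbot',418.5,246,.041),('tab',534,219,.2),('amber',313,140,.085),('pill',258,147,.06)):
  print(n,atz(t,u,v,z).round(4))
w=snap('wrist','w0')
E
```

```text
cap (array([0.61469392, 0.24031628, 0.04551509]), [np.float64(0.001778458710284905), np.float64(0.0017784587102846379)])
bot (array([0.49235781, 0.25744984, 0.04821871]), [np.float64(0.005323496774223726), np.float64(0.005323496774223716)])
cap [0.61353135 0.23906649 0.045     ]
bot [0.48901396 0.25390557 0.045     ]
rimTL [ 0.633  -0.0561  0.072 ]
rimBL [ 0.4318 -0.0174  0.072 ]
rimBR [ 0.3986 -0.2306  0.072 ]
clipb [ 0.5504 -0.1021  0.05  ]
clipa [ 0.4883 -0.0909  0.05  ]
strip top [ 0.5859 -0.1142  0.012 ]
strip bot [ 0.4588 -0.0934  0.012 ]
wcap [ 0.5677 -0.1934  0.041 ]
wbot [ 0.4427 -0.174   0.041 ]
tab [ 0.4864 -0.386   0.2   ]
amber [0.7029 0.0751 0.085 ]
pill [0.6959 0.2106 0.06  ]
```

Call:
jog_arm(
  delta_pos=[
    [0,0,6],
    [0,0,12],
    [0,0,18],
    [2,4,18],
    [4,10,18],
    [7,16,18],
    [10,22,18],
    [13,28,18],
    [16,34,18],
    [19,40,18],
    [22,46,18],
    [25,52,18],
  ],
  turn=[0,0,0,0,-5,-10,-15,-20,-25,-25,-25,-25],
  grip=[0,0,0,0,0,0,0,0,0,0,0,0],
)

```text
time_s: 1.65
position: [0.4352, -0.0997, 0.4025]
tcp_rot: [[0.994, -0.112, 0.0], [-0.112, -0.994, -0.0], [0.0, 0.0, -1.0]]
force: [-0.2, -0.7, 0.6]
opening: 1.001
grasp_force: 0.0
```

```bash
python3 - <<'E'
from h import *
w=snap('wrist','w1'); print(read_state()['position'],read_state()['tcp_rot'].round(3),read_state()['joint_positions'])
T=w['camera_from_world']; R=T[:3,:3]; print('cam',-R.T@T[:3,3],'look',-R[2],w['fovy'])
t=snap('top','t1');s=snap('scene','s1')
cv2.imwrite('pics/wt1.png',np.vstack([np.hstack([cv2.resize(w['color'],(480,300)),cv2.resize(s['color'][:,100:],(320,300))]),cv2.resize(t['color'][150:320,220:560],(800,300))[:300]]))
E
```

```text
[ 0.43743032 -0.09207448  0.40259809] [[ 0.995 -0.103  0.003]
 [-0.103 -0.995  0.007]
 [ 0.003 -0.008 -1.   ]] [-26.59523844   5.24438403  90.34200739   0.47090476  84.43464858
  69.29681549]
cam [ 0.50992217 -0.10917136  0.56447349] look [-0.27839147  0.0300694  -0.95999689] 71.86113337256901
```

View pics/wt1.png

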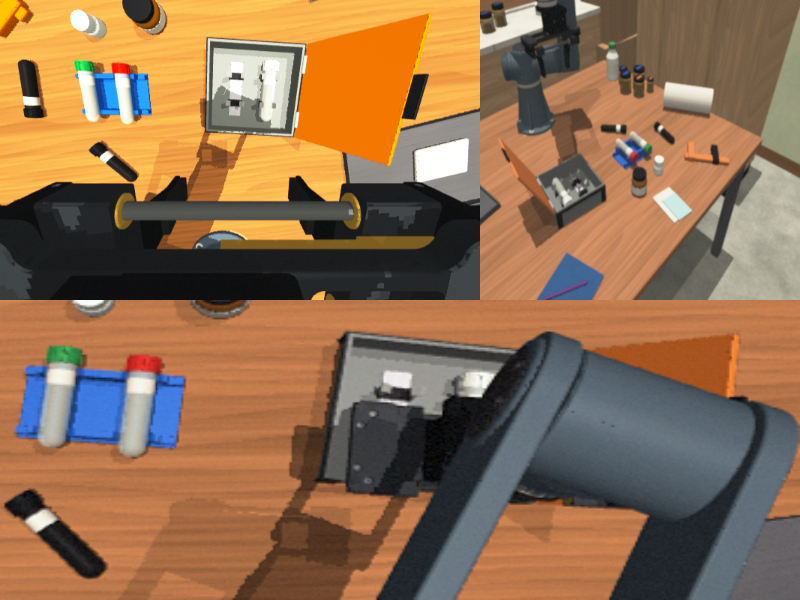

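The wrist view shows the case, rest, tubes and lid all clear of the arm. Next I'll go closer to the rest.

Call:
jog_arm(
  delta_pos=[
    [1,5,-1],
    [2,10,-3],
    [3,15,-6],
    [4,21,-9],
    [5,26,-12],
    [6,31.5,-16],
    [6,31.5,-18],
    [6,31.5,-18],
    [6,31.5,-18],
  ],
  turn=[0,0,0,0,0,0,0,0,0],
  grip=[0,0,0,0,0,0,0,0,0],
)

```text
time_s: 2.92
position: [0.4958, 0.212, 0.2233]
tcp_rot: [[0.994, -0.113, 0.001], [-0.113, -0.994, -0.0], [0.001, 0.0, -1.0]]
force: [-0.8, -0.8, -0.2]
opening: 0.999
grasp_force: 0.0
```

```bash
python3 - <<'E'
from h import *
w=snap('wrist','w2'); print(read_state()['position'],read_state()['tcp_rot'].round(3))
a=load('w1')
f='wrist'
print([proj(w,p) for p in ((.6135,.239,.045),(.489,.254,.045))],[proj(a,p) for p in ((.58,-.08,.07),(.45,-.08,.07))])
u,v=map(int,proj(w,(.55,.22,.04)))
print(u,v)
x0=max(0,u-130);y0=max(0,v-100)
A=cv2.resize(w['color'][y0:y0+200,x0:x0+267],(800,600)[:2],interpolation=cv2.INTER_CUBIC)
print(x0,y0)
A=cv2.resize(A,(600,450))[:, :400] if False else cv2.resize(w['color'][y0:y0+200,x0:x0+267],(534,400),interpolation=cv2.INTER_CUBIC)
u,v=map(int,proj(a,(.52,-.12,.04))); x1=u-66;y1=v-100;print(x1,y1)
B=cv2.resize(a['color'][y1:y1+200,x1:x1+133],(266,400),interpolation=cv2.INTER_CUBIC)
cv2.imwrite('pics/c2.png',np.hstack([A,B]))
E
```

```text
[0.49597908 0.21205725 0.22381209] [[ 0.994 -0.113  0.002]
 [-0.113 -0.994  0.   ]
 [ 0.002 -0.    -1.   ]]
[(np.float64(280.04458631266715), np.float64(90.31714696462741)), (np.float64(283.1186548426229), np.float64(196.53222778763845))] [(np.float64(293.82249133849916), np.float64(83.46785189345258)), (np.float64(303.6767082298192), np.float64(161.9841680417029))]
303 144
173 44
255 18
```

View pics/c2.png

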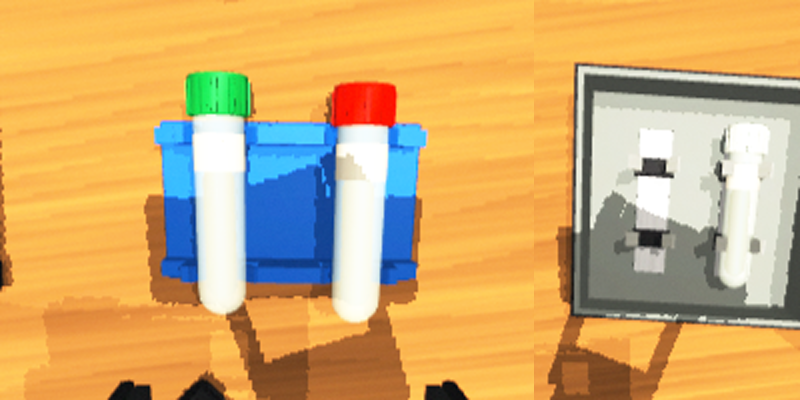

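The wrist crop shows the green cap at full-picture pixel (282,91) and the tube bottom at (284,200). The case crop shows clip_b at about (315,101) and clip_a at (313,138).

```bash
python3 - <<'E'
from h import *
t=load('t0');w=load('w2');a=load('w1');s=load('s0')
W=lambda u,v:(w,173+u/2,44+v/2); A=lambda u,v:(a,255+(u-534)/2,18+v/2)
T1=lambda u,v:(t,225+u/5,165+v/5); T2=lambda u,v:(t,350+(u-400)/4,165+v/4)
p=lambda n,*x:print(n,*[np.round(q,4) for q in tri(*x)])
p('cap c',W(218.5,94),T1(113,82)); p('bot',W(222,313),T1(85,341)); p('label/cap joint',W(218.5,116),T1(107,104))
p('red cap',W(364.5,105),T1(281,105)); p('red bot',W(356,321),T1(259,368))
for n,u,v in(('cap',218.5,94),('mid',220.5,200),('bot',222,313)): print(n,atz(*W(u,v),.045).round(4))
# case
p('rimTL',A(576,65),T2(472,12)); p('rimBL',A(573,315),T2(422,348))
p('strip T',A(657,129),T2(557,101)); p('strip B',A(649,272),T2(533,307))
p('wcapend',A(746,124),T2(700,101)); p('wbot',A(733,288),T2(671,330))
p('wshoulder',A(743,158),T2(693,152))
p('clipb blk',A(655,166),T2(552,150)); p('clipa blk',A(650,239),T2(540,251))
E
```

```text
cap c [0.6085 0.2344 0.0743] [0.0008 0.0008]
bot [0.4855 0.2527 0.0523] [0.0001 0.0001]
label/cap joint [0.5974 0.2364 0.0769] [0.0015 0.0015]
red cap [0.5965 0.1558 0.0597] [0.0006 0.0006]
red bot [0.4702 0.1694 0.05  ] [0.0001 0.0001]
cap [0.6125 0.2366 0.045 ]
mid [0.5536 0.2442 0.045 ]
bot [0.4837 0.2537 0.045 ]
rimTL [ 0.6346 -0.0573  0.0607] [0.0008 0.0008]
rimBL [ 0.4307 -0.0204  0.0526] [0.002 0.002]
strip T [ 0.589  -0.1186 -0.0096] [0.0009 0.0009]
strip B [ 0.4566 -0.0951  0.0038] [0.001 0.001]
wcapend [ 0.572  -0.1882  0.0834] [0.0009 0.0009]
wbot [ 0.438  -0.1709  0.0521] [0.0016 0.0016]
wshoulder [ 0.5483 -0.1912  0.0427] [0.0009 0.0009]
clipb blk [ 0.5558 -0.1126 -0.0009] [0.0013 0.0013]
clipa blk [ 0.4898 -0.0995  0.0176] [0.0019 0.0019]
```

The tube centre is about (0.5545, 0.2445, 0.045), with yaw about -7.5°. Next I'll descend for the grasp.

Call:
jog_arm(
  delta_pos=[
    [3,1.5,0],
    [5.8,3.2,-4],
    [5.8,3.2,-8],
    [5.8,3.2,-11],
    [5.8,3.2,-13],
    [5.8,3.2,-15],
    [5.8,3.2,-17],
    [5.8,3.2,-18.5],
    [5.8,3.2,-19.6],
    [5.8,3.2,-19.6],
    [5.8,3.2,-19.6],
  ],
  turn=[-1,-1,-1,-1,-1,-1,-1,-1,-1,-1,-1],
  grip=[0.3,0.3,0.3,0.3,0.3,0.3,0.3,0.3,0.3,0.3,0.3],
)

```text
time_s: 4.35
position: [0.5533, 0.2455, 0.0271]
tcp_rot: [[0.992, -0.129, 0.001], [-0.129, -0.992, 0.0], [0.001, -0.0, -1.0]]
force: [0.5, 0.2, 0.9]
opening: 0.7
grasp_force: 0.0
```

Call:
jog_arm(
  delta_pos=[
    [0,0,0],
    [0,0,0],
    [0,0,0],
    [0,0,0],
    [0,0,0],
    [0,0,0],
  ],
  turn=[0,0,0,0,0,0],
  grip=[0.7,0.9,0.9,0.9,0.9,0.9],
)

```text
time_s: 5.1
position: [0.5531, 0.2463, 0.0268]
tcp_rot: [[0.992, -0.129, 0.001], [-0.129, -0.992, 0.001], [0.001, -0.002, -1.0]]
force: [0.3, 6.3, 1.7]
opening: 0.337
grasp_force: 30.0
```

Call:
jog_arm(
  delta_pos=[
    [0,0,1],
    [0,0,2],
    [0,0,4],
    [0,0,8],
    [0,0,13],
    [0,0,18],
    [-1,-4,22],
    [-3,-9,22],
    [-5,-14,22],
    [-7,-18,22],
    [-8,-21,22],
    [-8,-21,22],
  ],
  turn=[0,0,0,0,0,0,-2,-2,-2,-2,-2,-2],
  grip=[0.9,0.9,0.9,0.9,0.9,0.9,0.9,0.9,0.9,0.9,0.9,0.9],
)

```text
time_s: 6.6
position: [0.4717, 0.0334, 0.2471]
tcp_rot: [[0.986, -0.167, -0.0], [-0.167, -0.986, -0.001], [-0.0, 0.001, -1.0]]
force: [0.8, 0.6, -0.7]
opening: 0.335
grasp_force: 30.0
```

Call:
jog_arm(
  delta_pos=[
    [0,0,0],
    [0,0,0],
    [0,0,0],
  ],
  turn=[0,0,0],
  grip=[0.9,0.9,0.9],
)

```text
time_s: 6.98
position: [0.473, 0.0361, 0.2465]
tcp_rot: [[0.987, -0.162, -0.0], [-0.162, -0.987, 0.0], [-0.0, -0.0, -1.0]]
force: [-0.8, 0.1, -1.4]
opening: 0.337
grasp_force: 30.0
```

```bash
python3 - <<'E'
from h import *
w=snap('wrist','w3'); s=snap('scene','s3'); print(read_state()['position'],read_state()['tcp_rot'].round(3))
A=w['color'][0:200,250:517]
cv2.imwrite('pics/c3.png',cv2.resize(A,(800,600),interpolation=cv2.INTER_CUBIC))
print([proj(w,p) for p in ((.55,-.106,.05),(.488,-.095,.05))])
E
```

```text
[0.47287637 0.03594314 0.24644253] [[ 0.987 -0.162 -0.   ]
 [-0.162 -0.987  0.   ]
 [-0.    -0.    -1.   ]]
[(np.float64(419.6563674335911), np.float64(105.03190027417415)), (np.float64(413.9230917010332), np.float64(157.0005517884787))]
```

View pics/c3.png

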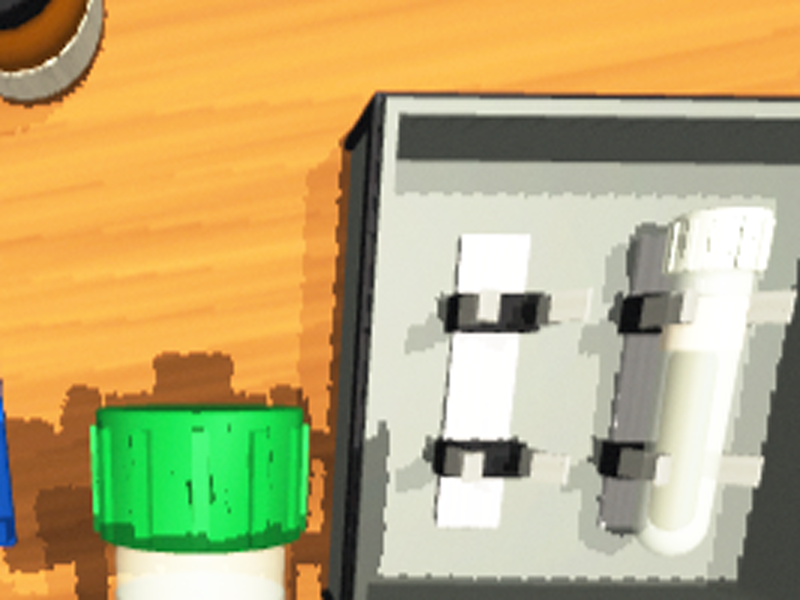

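Wrist crop: strip corners (460,234), (530,236), (436,525), (500,527), clip tips around (538,303) and (509,468), rim corner (380,95), white tube bottom (677,555). I'll fit the case pose to these.

```bash
python3 - <<'E'
from h import *
from scipy.optimize import least_squares
t=load('t0');w=load('w3');a=load('w1');w2=load('w2')
W=lambda u,v:(w,250+u/2.996,v/3); A=lambda u,v:(a,255+(u-534)/2,18+v/2)
T=lambda u,v:(t,350+(u-400)/4,165+v/4)
L=[('rTL',W(380,95),(100,105,72)),('rTL',A(576,65),(100,105,72)),('rTL',T(472,12),(100,105,72)),
('rBL',A(573,315),(-100,105,72)),('rBL',T(422,348),(-100,105,72)),('rBR',T(785,395),(-100,-105,72)),
('wbot',W(677,555),(-70,-40,41)),('wbot',A(733,288),(-70,-40,41)),('wbot',T(671,330),(-70,-40,41)),
('wcap',W(724,225),(66,-40,48)),
('strip',W(481.5,380.5),(0,40,10)),('strip',A(653,200.5),(0,40,10)),('strip',T(545,204),(0,40,10)),
('cb',W(538,303),(32,40,64)),('ca',W(509,468),(-32,40,64))]
def m(p,q):
    c,s=np.cos(p[2]),np.sin(p[2]);q=np.array(q)/1000
    return np.array([p[0]+c*q[0]-s*q[1],p[1]+s*q[0]+c*q[1],q[2]])
def err(o,p,q):
    P=atz(*o,q[2]/1000); return (P-m(p,q))[:2]
def fit(L):
    r=least_squares(lambda p:np.concatenate([err(o,p,q)*1000 for n,o,q in L]),[.52,-.13,-.16],loss='soft_l1',f_scale=2).x
    print('case',r[:2].round(4),np.degrees(r[2]).round(2),'seat',m(r,(0,40,41)).round(4))
    return r
r=fit(L)
for n,o,q in L: print(n,{id(w):'w3',id(a):'w1',id(t):'t0'}[id(o[0])],(err(o,r,q)*1000).round(1))
for k in(w,a,t): fit([l for l in L if l[1][0] is k])
# strip direction from w3
d=atz(*W(495,235),.01)-atz(*W(468,526),.01); print('strip yaw',np.degrees(np.arctan2(d[1],d[0])),np.linalg.norm(d))
d=atz(*W(538,303),.064)-atz(*W(509,468),.064); print('clips yaw',np.degrees(np.arctan2(d[1],d[0])),np.linalg.norm(d))
print('cap held', atz(*W(201,405),.2655), read_state()['position'])
E
```

```text
case [ 0.5143 -0.1445] -9.8 seat [ 0.5211 -0.1051  0.041 ]
rTL w3 [0.9 0.9]
rTL w1 [ 0.3 -0.4]
rTL t0 [2.3 2. ]
rBL w1 [-1.5 -0.9]
rBL t0 [-1.8  6.6]
rBR t0 [0.2 1. ]
wbot w3 [-3.5 -6.7]
wbot w1 [-2.8 -1.6]
wbot t0 [0.7 0. ]
wcap w3 [-2.6  1.5]
strip w3 [ 2.6 -1.3]
strip w1 [ 2.1 -2.4]
strip t0 [0.4 0.8]
cb w3 [-0.2 -2.2]
ca w3 [0.8 1.9]
case [ 0.514  -0.1448] -10.02 seat [ 0.521  -0.1054  0.041 ]
case [ 0.5138 -0.1458] -9.76 seat [ 0.5206 -0.1064  0.041 ]
case [ 0.5147 -0.143 ] -9.68 seat [ 0.5214 -0.1035  0.041 ]
strip yaw -9.403149523755424 0.12977668267858686
clips yaw -13.515955603913877 0.0638939254147737
cap held [0.54247004 0.02302681 0.2655    ] [0.47287637 0.03594314 0.24644253]
```

Call:
jog_arm(
  delta_pos=[
    [1,-4,0],
    [3,-8,0],
    [4.8,-12,0],
    [4.8,-14.15,-1],
    [4.8,-14.15,-5],
    [4.8,-14.15,-10],
    [4.8,-14.15,-14],
    [4.8,-14.15,-17],
    [4.8,-14.15,-18.6],
    [4.8,-14.15,-18.6],
    [4.8,-14.15,-18.6],
  ],
  turn=[-0.4,-0.4,-0.4,-0.4,-0.4,-0.4,-0.4,-0.4,-0.4,-0.4,-0.4],
  grip=[0.9,0.9,0.9,0.9,0.9,0.9,0.9,0.9,0.9,0.9,0.9],
)

```text
time_s: 8.45
position: [0.5218, -0.1064, 0.0615]
tcp_rot: [[0.985, -0.17, 0.002], [-0.17, -0.985, -0.001], [0.002, 0.001, -1.0]]
force: [0.3, -0.2, -1.3]
opening: 0.337
grasp_force: 30.0
```

```bash
python3 - <<'E'
from h import *
w=snap('wrist','w4'); s=snap('scene','s4'); t=snap('top','t4');print(read_state()['position'],read_state()['tcp_rot'].round(3))
B=cv2.resize(s['color'][195:305,190:337],(800,600),interpolation=cv2.INTER_CUBIC)
cv2.imwrite('pics/c4.png',np.hstack([cv2.resize(w['color'][0:300,140:500],(480,400)),cv2.resize(s['color'][190:310,200:320],(320,400),interpolation=cv2.INTER_CUBIC)]))
E
```

```text
[ 0.52169482 -0.1064376   0.06177593] [[ 0.985 -0.17   0.002]
 [-0.17  -0.985 -0.001]
 [ 0.003  0.001 -1.   ]]
```

View pics/c4.png

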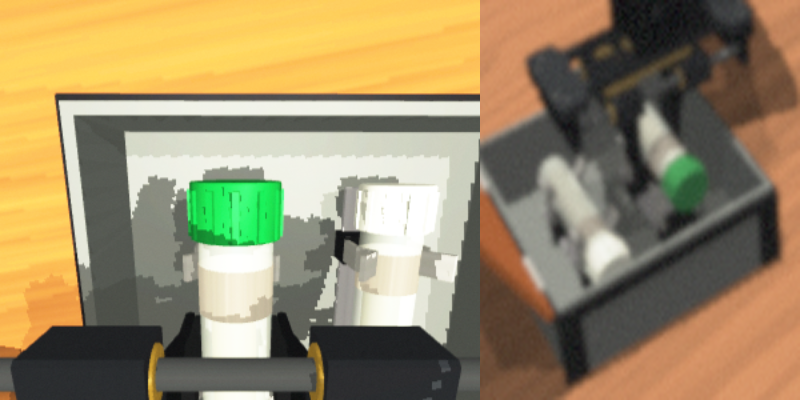

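Wrist view: the clip_b tips at (187,265) and (278,263) straddle the barrel (199–272), so it is centred within 1–2 mm. The spacing to the white tube comes out at about 80 mm. I'll shift +0.8 mm in y and press.

Call:
jog_arm(
  delta_pos=[
    [-0.1,0.08,0],
    [-0.1,0.08,-0.6],
    [-0.1,0.08,-1.2],
    [-0.1,0.08,-1.6],
    [-0.1,0.08,-2],
    [-0.1,0.08,-2.4],
    [-0.1,0.08,-2.8],
    [-0.1,0.08,-3.2],
  ],
  turn=[0,0,0,0,0,0,0,0],
  grip=[0.95,0.95,0.95,0.95,0.95,0.95,0.95,0.95],
)

```text
time_s: 9.6
position: [0.5206, -0.1053, 0.0287]
tcp_rot: [[0.985, -0.17, 0.002], [-0.17, -0.985, -0.0], [0.002, -0.0, -1.0]]
force: [1.6, 1.1, 0.6]
opening: 0.337
grasp_force: 30.0
```

Call:
jog_arm(
  delta_pos=[
    [0,0,-0.3],
    [0,0,-0.6],
    [0,0,-0.8],
    [0,0,-0.8],
    [0,0,-0.8],
  ],
  turn=[0,0,0,0,0],
  grip=[0.95,0.95,0.95,0.95,0.95],
)

```text
time_s: 10.22
position: [0.5191, -0.1048, 0.0225]
tcp_rot: [[0.985, -0.17, -0.001], [-0.17, -0.985, 0.001], [-0.001, -0.0, -1.0]]
force: [-3.0, 3.9, 18.9]
opening: 0.339
grasp_force: 30.0
```

```bash
python3 - <<'E'
from h import *
w=snap('wrist','w5'); s=snap('scene','s5');print(read_state()['position'],read_state()['force'])
cv2.imwrite('pics/c5.png',np.hstack([cv2.resize(w['color'][0:300,140:500],(480,400)),cv2.resize(s['color'][190:310,200:320],(320,400),interpolation=cv2.INTER_CUBIC)]))
E
```

```text
[ 0.51911415 -0.10483593  0.02244698] [-3.38347346  4.14026946 19.39494971]
```

View pics/c5.png

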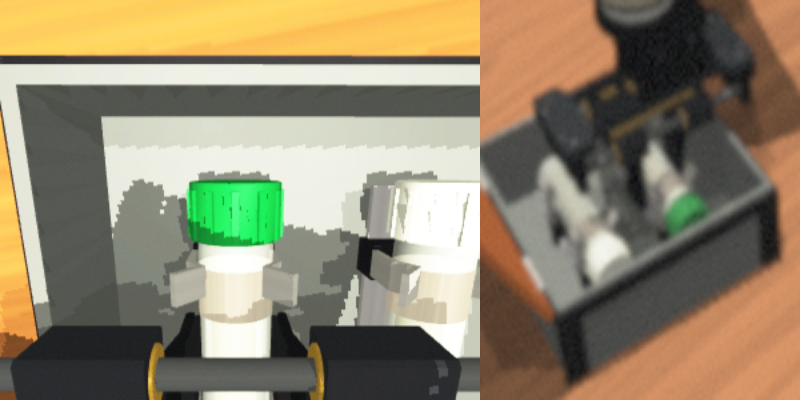

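The clip tips at (187,285) and (283,285) now overlap the barrel and the cap width is unchanged, so there was no slip and the tube is snapped in. I'll release and rise.

Call:
jog_arm(
  delta_pos=[
    [0,0,0],
    [0,0,0],
    [0,0,0],
    [0,0,2],
    [0,0,5],
    [0,0,10],
    [0,0,15],
    [0,0,20],
    [0,0,25],
    [0,0,30],
    [0,0,30],
    [0,0,30],
  ],
  turn=[0,0,0,0,0,0,0,0,0,0,0,0],
  grip=[0.5,0.5,0.5,0.5,0.5,0.5,0.5,0.5,0.5,0.5,0.5,0.5],
)

```text
time_s: 11.82
position: [0.519, -0.1051, 0.3196]
tcp_rot: [[0.985, -0.17, -0.002], [-0.17, -0.985, 0.001], [-0.002, -0.0, -1.0]]
force: [-0.8, -0.2, -0.6]
opening: 0.499
grasp_force: 0.0
```

```bash
python3 - <<'E'
from h import *
w=snap('wrist','w6'); s=snap('scene','s6');print(read_state()['position'])
case=np.array([.5143,-.1445]);y=np.radians(-9.8);c,sn=np.cos(y),np.sin(y)
m=lambda q:np.array([case[0]+c*q[0]-sn*q[1],case[1]+sn*q[0]+c*q[1],q[2]])
for th in(1.7,1.8,1.9,2.0,2.05):
  p=m((0,-.105+.229*np.cos(th),.072+.229*np.sin(th))); print(th,p.round(3),'scene',np.round(proj(s,p)),'wrist',np.round(proj(w,p)),'top',np.round(proj(load('t0'),p)))
cv2.imwrite('pics/c6.png',np.hstack([cv2.resize(w['color'],(480,300)),cv2.resize(s['color'][150:310,100:270],(319,300),interpolation=cv2.INTER_CUBIC)]))
E
```

```text
[ 0.5186278  -0.10493213  0.31854824]
1.7 [ 0.491 -0.277  0.299] scene [175. 180.] wrist [560. 233.] top [501. 213.]
1.8 [ 0.488 -0.299  0.295] scene [165. 186.] wrist [586. 231.] top [512. 215.]
1.9 [ 0.484 -0.321  0.289] scene [154. 192.] wrist [608. 228.] top [522. 217.]
2.0 [ 0.48  -0.342  0.28 ] scene [145. 199.] wrist [624. 224.] top [531. 219.]
2.05 [ 0.478 -0.352  0.275] scene [140. 203.] wrist [630. 221.] top [535. 220.]
```

View pics/c6.png

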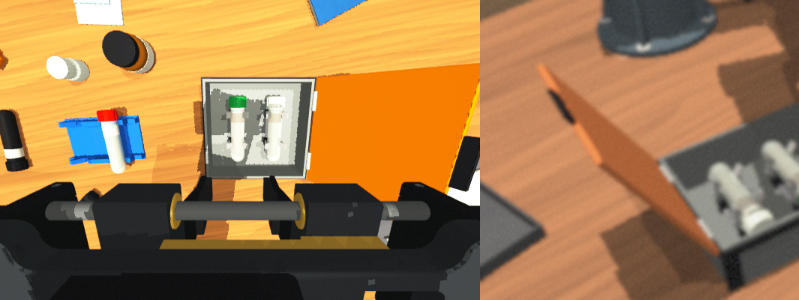

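The green tube is seated beside the white one (237,130 and 273,130 in the composite), and the red tube and jars have not moved. The lid tab sits at scene (144,203), so the lid angle is about 2.03 rad. Next I'll go round outside the lid with the fingers shut.

Call:
jog_arm(
  delta_pos=[
    [0,0,4],
    [0,0,7.5],
    [-1,-5,7.5],
    [-2,-11,7.5],
    [-3,-17,7.5],
    [-4,-23,7.5],
    [-5,-29,7.5],
    [-5,-30.5,7.5],
    [-5,-30.5,7.5],
  ],
  turn=[0,0,0,0,0,0,0,0,0],
  grip=[1,1,1,1,1,1,1,1,1],
)

```text
time_s: 13.05
position: [0.4693, -0.4105, 0.3933]
tcp_rot: [[0.985, -0.172, -0.002], [-0.172, -0.985, 0.004], [-0.003, -0.003, -1.0]]
force: [0.1, 0.9, 0.6]
opening: 0.002
grasp_force: 0.0
```

```bash
python3 - <<'E'
from h import *
snap('scene','s7');w=snap('wrist','w7');p=read_state()['position'];print(p,read_state()['opening'])
case=np.array([.5143,-.1445]);y=np.radians(-9.8);c,sn=np.cos(y),np.sin(y)
g=lambda q:np.array([case[0]-sn*q[0],case[1]+c*q[0],q[1]])
tg=[(-.265,.30),(-.265,.25),(-.22,.25),(-.18,.25),(-.14,.252)]
for d in range(90,-1,-10):
  a=np.radians(d); tg.append((-.105+.19*np.cos(a)-.015,.072+.19*np.sin(a)+.008*np.cos(a)))
for q in tg: print(np.round(q,3),((g(q)-p)*100).round(1))
E
```

```text
[ 0.47001171 -0.40861645  0.39461803] 0.006946974324788402
[-0.265  0.3  ] [-0.1  0.3 -9.5]
[-0.265  0.25 ] [ -0.1   0.3 -14.5]
[-0.22  0.25] [  0.7   4.7 -14.5]
[-0.18  0.25] [  1.4   8.7 -14.5]
[-0.14   0.252] [  2.   12.6 -14.3]
[-0.12   0.262] [  2.4  14.6 -13.3]
[-0.087  0.261] [  2.9  17.8 -13.4]
[-0.055  0.253] [  3.5  21.  -14.1]
[-0.025  0.241] [  4.   23.9 -15.4]
[0.002 0.223] [  4.5  26.6 -17.2]
[0.026 0.2  ] [  4.9  28.9 -19.4]
[0.045 0.174] [  5.2  30.8 -22.1]
[0.059 0.145] [  5.4  32.2 -25. ]
[0.067 0.113] [  5.6  33.  -28.2]
[0.07 0.08] [  5.6  33.3 -31.5]
```

Call:
jog_arm(
  delta_pos=[
    [0,0,-5],
    [0,0,-10],
    [0,0,-14.5],
    [0,0.3,-14.5],
    [0.4,2.5,-14.5],
    [0.7,4.7,-14.5],
    [1.1,6.7,-14.5],
    [1.4,8.7,-14.5],
    [1.7,10.7,-14.5],
    [2,12.6,-14.3],
    [2.4,14.6,-13.6],
    [2.4,14.6,-13.5],
  ],
  turn=[0,0,0,0,0,0,0,0,0,0,0,0],
  grip=[1,1,1,1,1,1,1,1,1,1,1,1],
)

```text
time_s: 14.65
position: [0.4937, -0.2616, 0.2605]
tcp_rot: [[0.986, -0.168, -0.001], [-0.168, -0.986, 0.002], [-0.002, -0.002, -1.0]]
force: [0.7, -0.8, -1.0]
opening: 0.001
grasp_force: 0.0
```

```bash
python3 - <<'E'
from h import *
s=snap('scene','s8');w=snap('wrist','w8');p=read_state()['position'];print(p,read_state()['force'])
cv2.imwrite('pics/c8.png',np.hstack([cv2.resize(w['color'],(480,300)),cv2.resize(s['color'][110:310,100:312],(318,300),interpolation=cv2.INTER_CUBIC)]))
E
```

```text
[ 0.49371469 -0.26355615  0.26032683] [-0.31774269 -0.0472713   0.36334519]
```

View pics/c8.png

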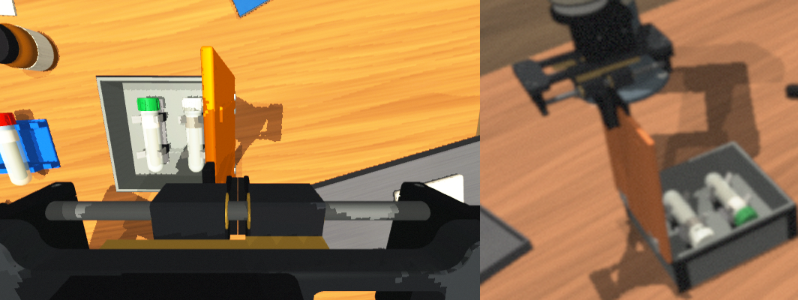

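The lid now stands about vertical. I'll carry on round the arc.

Call:
jog_arm(
  delta_pos=[
    [0.2,1.6,0],
    [0.5,3.2,0],
    [1.1,6.4,-0.7],
    [1.6,9.3,-2],
    [2.1,12,-3.8],
    [2.3,13.2,-4.9],
    [2.5,14.3,-6],
    [2.7,15.3,-7.3],
    [2.8,16.2,-8.7],
    [2.9,17,-10.2],
    [3,17.6,-11.6],
    [3,17.6,-11.6],
  ],
  turn=[0,0,0,0,0,0,0,0,0,0,0,0],
  grip=[1,1,1,1,1,1,1,1,1,1,1,1],
)

```text
time_s: 16.25
position: [0.5226, -0.0876, 0.143]
tcp_rot: [[0.986, -0.169, -0.004], [-0.169, -0.986, 0.001], [-0.004, -0.001, -1.0]]
force: [-0.1, -0.9, 0.1]
opening: 0.003
grasp_force: 0.0
```

Call:
jog_arm(
  delta_pos=[
    [0.1,0.4,-1.5],
    [0.2,0.8,-3],
    [0.2,0.9,-4],
    [0.2,1,-5],
    [0.2,1,-5.7],
    [0.2,1,-6.2],
    [0.2,1,-6.2],
  ],
  turn=[0,0,0,0,0,0,0],
  grip=[1,1,1,1,1,1,1],
)

```text
time_s: 17.12
position: [0.5256, -0.0784, 0.0822]
tcp_rot: [[0.985, -0.17, -0.001], [-0.17, -0.985, 0.0], [-0.001, 0.0, -1.0]]
force: [-0.3, -0.8, 0.1]
opening: 0.01
grasp_force: 0.0
```

Call:
jog_arm(
  delta_pos=[
    [0,0,-0.2],
    [0,0,-0.4],
    [0,0,-0.4],
    [0,0,-0.4],
  ],
  turn=[0,0,0,0],
  grip=[1,1,1,1],
)

```text
time_s: 17.62
position: [0.5261, -0.0786, 0.0812]
tcp_rot: [[0.985, -0.17, 0.002], [-0.17, -0.985, -0.001], [0.002, 0.001, -1.0]]
force: [-3.4, 0.4, 17.2]
opening: 0.011
grasp_force: 8.8
```

```bash
python3 - <<'E'
from h import *
s=snap('scene','s9');w=snap('wrist','w9');st=read_state();print(st['position'],st['force'])
cv2.imwrite('pics/c9.png',np.hstack([cv2.resize(w['color'],(480,300)),cv2.resize(s['color'][150:310,160:330],(318,300),interpolation=cv2.INTER_CUBIC)]))
E
```

```text
[ 0.52608175 -0.07856963  0.08121647] [-4.29688789  1.20395728 17.91596974]
```

View pics/c9.png

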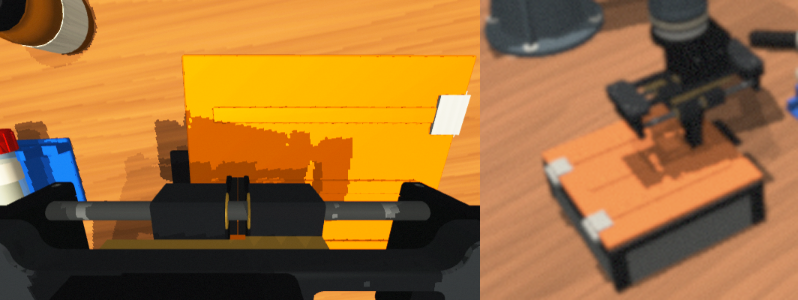

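The lid lies flat on the rim, and it resists with 17 N at z=0.081, the height of the shut lid's top. I'll retract straight up and stop.

Call:
jog_arm(
  delta_pos=[
    [0,0,1],
    [0,0,4],
    [0,0,8],
    [0,0,12],
    [0,0,15],
    [0,0,15],
    [0,0,15],
    [0,0,15],
  ],
  turn=[0,0,0,0,0,0,0,0],
  grip=[1,1,1,1,1,1,1,1],
)

```text
time_s: 18.73
position: [0.5248, -0.078, 0.227]
tcp_rot: [[0.985, -0.17, -0.003], [-0.17, -0.985, 0.001], [-0.003, -0.001, -1.0]]
force: [-0.3, -0.5, 0.4]
opening: 0.003
grasp_force: 0.0
```

```bash
python3 -c "
from rig import *
print(read_state()['position'],read_state()['force'],hand_in())"
```

```text
the job is handed in; nothing more can be done
[ 0.52478023 -0.07801246  0.2270216 ] [-0.34593968 -0.47799368  0.44375191] None
```

I handed the job in at about 19 s: the green-capped tube is pressed into the empty clips with its cap at the same end as the white one, and the lid is shut flat on the rim; no verdict came back, and I viewed 11 pictures, one over the limit of 10.

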